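# Drive a stuck end plug out of a tube with a push stick

## Robot

A 7-joint arm with a two-finger parallel gripper is mounted at the origin on the work surface. World frame = base frame: x ahead of the robot, y to its left, z up, the work surface at z = 0. Lengths are in mm, angles in degrees, forces in N, time in s.
With the tool pointing down it reaches from about 400 to 850 mm from the base axis. Payload 4.5 kg.
Tool frame: the origin (TCP) lies on the centre line of the jaws, within the pads' length; the fingertips stand 8 mm ahead of it and the grasp point (between the pads) lies 11 mm behind it; z points along the fingers, y is the direction in which the jaws open and shut (so a half turn about z gives the same grasp; the last joint's range is limited). The gripper opens to 85 mm and grips with 20 to 120 N. Pads are 22 mm wide; open, the fingers measure 114 mm over their backs; the gripper's body (76 mm by 85 mm) begins 54 mm behind the grasp point. The pads swing forward as they close: fully open they stand 13 mm farther back than shut.
Start: joints at [72.869, 39.483, -11.15, 89.685, 9.013, 51.709, -12.324], TCP at [204.211, -590.721, 239.317] pointing down, gripper open.
Joint ranges: [-172.22, 172.22], [-26.19, 119.32], [-84.43, 86.54], [7.71, 146.69], [-57.33, 237.33], [2.42, 119.75], [-152.13, 152.13]. Speed limits (degrees/s): [147.25, 147.25, 180, 180, 180, 180, 180].

## Interface

Orientations are given as [roll, pitch, yaw] about the fixed x, y, z axes, in that order (R = Rz(yaw) Ry(pitch) Rx(roll)).
In Python, from plant import sense, grab_frame, camera_params, hand_in gives the robot as it stands.
- The arm moves only by the tool apply_moves, never from a script. Its argument "motion" is a list of rows, each an object of numbers: "dx", "dy", "dz": the shift along the tool's x, y, z in mm; "wx", "wy", "wz": the turn, a rotation vector about the tool's x, y, z in degrees; "claw": the gripper's target within -1 to 1 (shut at 1, half-way at 0, fully open at -1). A call has 1 to 20 rows; each row shifts and turns the commanded pose from where the row before left it, along the tool's axes as they then stand; what a row does not reach is not made up. A row lasts 1/10 s, in which the tool goes at most 50 mm and 8.59 degrees, less where a joint would pass 70% of its speed; a pose out of reach is approached as far as the arm can. A call is refused whole if a number of a shift passes 50 or a number of a turn 8.59, either way. A call with a gripper value outside its range is refused whole. The fingers move at their own pace and stop on an object; "force" is the grip in N (left out, the last holds). Time passes only in rows, so rows that do not move let the fingers close. It gives the time, the measured TCP pose, the force and the opening at its end, in the units of the state.
- sense(): the state, without advancing time (a new reading comes with each control period).
- grab_frame(name): name is "side" or "top" or "wrist"; returns (picture, depth): 480x640x3 uint8, red, green, blue; 480x640 float32, mm along the optical axis (not along the pixel's ray), 0 where there is no reading.
- camera_params(name): a dict with "intrinsics" (3x3 intrinsics, pixels), "rvec" (rotation vector, rad) and "tvec" (3), from world to camera coordinates, as OpenCV has them. Camera axes: x right, y down, z forward; pixel columns grow to the right and rows downward; lengths in mm; the calibration is good to about 2 mm. A picture is of the moment at which its call begins: read the wrist's pose just before it. camera_params takes no time and is no camera call; for the wrist camera it gives the pose at the moment of the call.
- hand_in(): hands the job in, once; it reports no verdict.
The state is a dict: "time": time; "joints": joint angles; "qvel": joint speeds; "effort": joint torques, N m; "tool_pos": TCP position; "ee_rot": TCP orientation; "contact_force": force on the tool from outside, world axes, zero at the start; "torque": the same for the moment, N m; "opening": opening from 0.0 (shut) to 1.0 (fully open).
Only numpy, scipy, OpenCV 4.12 (cv2) and the standard library are available. Lean on these libraries where they do the work, as an engineer would, in place of code of your own. Each camera call takes 0.05 s, during which the arm holds its last target. There are 200 camera calls.

## Task

A black plastic plug is stuck inside the short steel tube held in the wooden clamp. Take the one push stick on the mat whose rod is both thin enough and long enough, push the plug with it from the open end right through and out the far end so that it drops into the metal tray, then lay that stick flat back on the mat. Do not touch the plug with the gripper, and leave the other two sticks and the things standing about where they are.

Things in the scene. Friction and masses are not known exactly. Their poses are not given: they have to be found in the camera images.
- clamp: Fixed wooden block (50 x 70 x 50 mm high) holding a level square steel tube 80 mm long, 30 mm outside, bore 24 x 24 mm, with an 8 mm slot along its top showing the plug. Origin: on the shelf under the tube's middle; x along the tube from near end to far end (the push direction), z up. Tube axis at z 65 mm; tube x -40 to 40, block and side cheeks (to z 80) x -38 to 12 mm.
- tube_near (a point): Centre of the bore's mouth at the near end, where the rod goes in (65 mm above the shelf). Its axes are the clamp's.
- tube_far (a point): Centre of the bore's mouth at the far end, above the tray. Its axes are the clamp's.
- plug: Black plastic plug, 26 (x) x 23 x 23 mm, 20 g, wedged by a leaf spring in the bore's side wall; starts inside the tube, centre within 15 mm of its middle. Origin: centre of its underside; x along the tube at the start. Takes about 5 to 15 N to slide. To make it drop, push until the rod's tip stands 10 to 15 mm beyond the far end.
- tray: Open aluminium tray, fixed, 140 (x) x 120 (y) mm, 30 mm high, walls and floor 4 to 5 mm. Origin is the centre of its underside, on the shelf; it lies under the tube's far end and beyond it.
- mat: Rubber tool mat, fixed, 250 (x) x 270 (y) x 6 mm thick. Origin is the centre of its underside, so its top is 6 mm above the origin.
- stick_long: The right push stick: wood, 70 g, square handle 65 x 30 x 30 mm, then a round rod 14 mm thick, 125 mm long, on the handle's centre line; tip 157.5 mm ahead of the origin. Origin: centre of the handle's underside; x points from handle to tip, z up. Starts flat on the mat beside the other two (order varies, 80 mm apart), pointing roughly away from the robot.
- stick_long_tip (a point): Centre of the end face of that stick's rod.
- stick_short: Plain wooden push stick with the same handle and a 14 mm rod only 45 mm long: too short. Origin: centre of the handle's underside; x points from handle to tip, z up. Starts flat on the mat beside the other two (order varies, 80 mm apart), pointing roughly away from the robot.
- stick_thick: Plain wooden push stick with the same handle and a rod 28 mm in diameter, 125 mm long: too thick for the bore. Origin: centre of the handle's underside; x points from handle to tip, z up. Starts flat on the mat beside the other two (order varies, 80 mm apart), pointing roughly away from the robot.
- stapler: Blue stapler, 140 x 36 x 54 mm, loose, standing beyond the work. Origin is the centre of its underside, x along its length.
- bowl: White ceramic bowl of pushpins, 100 mm across, 42 mm high, loose, beyond the work. Origin is the centre of its underside.
- tape_roll: Tan masking tape roll lying flat, 100 mm across, 24 mm high, loose, on the robot's side of the clamp. Origin is the centre of its underside.
Not all that is in view belongs to the job. Several things look just like the clamp: the one meant starts farthest to the robot's left.

How it is judged (in metres and radians):
On the way, in this order (a step that is already met when the one before it is completed fails the run):
1. the long stick's rod is inside the tube from the near end, with the plug still in the tube (x of stick_long_tip in the frame of clamp between -0.036 and 0.01 m and y of stick_long_tip in the frame of clamp between -0.012 and 0.012 m and z of stick_long_tip in the frame of clamp between 0.053 and 0.077 m and x of plug in the frame of clamp between -0.03 and 0.035 m), for 0.05 s.
2. the plug leaves the far end, with the stick's rod through the tube (x of plug in the frame of clamp above 0.046 m and x of stick_long_tip in the frame of clamp between 0.02 and 0.09 m and y of stick_long_tip in the frame of clamp between -0.012 and 0.012 m and z of stick_long_tip in the frame of clamp between 0.053 and 0.077 m).
At the end, for the whole second after the job is handed in: The plug lies at rest in the tray (inside its walls) and the long stick lies flat and at rest with its handle on the mat (origin inside the mat's outline, tip 10 to 33 mm above the mat's underside), clear of the clamp and released (x of plug in the frame of tray between -0.066 and 0.066 m and y of plug in the frame of tray between -0.056 and 0.056 m and z of plug in the frame of tray between 0 and 0.035 m and linear speed of each of plug, stick_long below 0.02 m/s and x of stick_long in the frame of mat between -0.125 and 0.125 m and y of stick_long in the frame of mat between -0.135 and 0.135 m and z of stick_long in the frame of mat between 0 and 0.042 m and z of stick_long_tip in the frame of mat between 0.01 and 0.033 m and contact force between stick_long and clamp below 0.1 N); the robot touches nothing.
It fails at once if the gripper touches the plug (contact force between the fingers and plug above 0.5 N).
It fails at once if one of the other two sticks is moved by more than 30 mm (distance of any of stick_short, stick_thick from where it was at the start of the episode above 0.03 m).
It fails at once if the stapler, bowl or tape roll is moved by more than 30 mm (distance of any of stapler, bowl, tape_roll from where it was at the start of the episode above 0.03 m).
It also fails if it takes over 51 s, if anything falls off the work surface, if the arm or the gripper's body presses on something with over 40 N, if the wrist force passes 120 N, or if a joint passes its speed limit or range.

## Working session

There is one attempt and no reset: what is moved stays moved. The work goes in short steps, Python scripts to look and compute and a tool call to move; the robot and the scene stay as the last step left them, time stands still between calls to the robot, and variables do not carry over. Pictures are saved under pics/ and viewed, about 8 in all and at most 12, crops included, and the job is handed in when it is done.

Besides the shell and the picture viewer there is one more tool, called by a JSON object that holds its "api" and its "payload", one argument or row to a line. apply_moves: Moves the arm, as the interface text tells. Its arguments: {"type":"object","properties":{"motion":{"type":"array"},"force":{"type":"number"}},"required":["motion"]}

```bash
ls; mkdir -p pics
cat > h.py <<'E'
import numpy as np, cv2
from plant import sense, grab_frame, camera_params, hand_in
def cam(n):
    p=camera_params(n);R=cv2.Rodrigues(np.array(p['rvec'],float))[0];return np.array(p['intrinsics'],float),R,np.array(p['tvec'],float).ravel()
def ray(n,u,v,c=None):
    K,R,t=c or cam(n);d=R.T@np.linalg.inv(K)@[u,v,1];return -R.T@t,d
def onz(n,u,v,z,c=None):
    o,d=ray(n,u,v,c);return o+d*(z-o[2])/d[2]
def cloud(n,D,c=None):
    K,R,t=c or cam(n);v,u=np.mgrid[:480,:640];P=np.stack([(u-K[0,2])/K[0,0]*D,(v-K[1,2])/K[1,1]*D,D],-1);W=(P-t)@R;W[D==0]=np.nan;return W
def proj(n,X,c=None):
    K,R,t=c or cam(n);q=K@(R@np.array(X,float)+t);return q[:2]/q[2]
E
python3 - <<'E'
from h import *
s=sense();print(s)
for n in('top','side'):
    I,D=grab_frame(n);np.savez(n+'0.npz',I=I,D=D);cv2.imwrite(f'pics/{n}0.png',I[:,:,::-1])
    K,R,t=cam(n);print(n,K.tolist(),'pos',-R.T@t,'fwd',R[2])
E
```

```text
pics
{'time': 0.0, 'joints': array([ 72.86968787,  39.53355221, -11.14557379,  89.74567644,
         9.01258238,  51.71023463, -12.32421742]), 'qvel': array([-0.0084796 , -0.05364079, -0.08233796, -0.00472102, -0.00117889,
        0.03988156, -0.00607134]), 'effort': array([ 6.66925171e-04, -5.39614177e+01, -1.26649674e+00, -1.58545768e+01,
        9.11028794e-03,  9.50742251e-03,  9.30873341e-06]), 'tool_pos': array([ 203.91721228, -590.11431498,  238.47661379]), 'ee_rot': array([-1.79892739e+02,  7.42544311e-03,  1.90724993e+01]), 'contact_force': array([-0.06686306,  0.74418481,  0.6530616 ]), 'torque': array([ 0.01032153, -0.01189241, -0.03272395]), 'opening': 0.9997594608915772}
top [[566.6743876006682, 0.0, 324.6831577895571], [0.0, 566.6743876006682, 235.4296205098842], [0.0, 0.0, 1.0]] pos [ 444.63440528  -34.85620272 1130.6462649 ] fwd [ 0.09766437  0.00927957 -0.99517615]
side [[586.7507747784008, 0.0, 319.6514821978973], [0.0, 586.7507747784008, 230.14746656897572], [0.0, 0.0, 1.0]] pos [ 151.772967    788.63969859 1072.18505686] fwd [ 0.29898592 -0.60815567 -0.73535985]
```

View pics/top0.png

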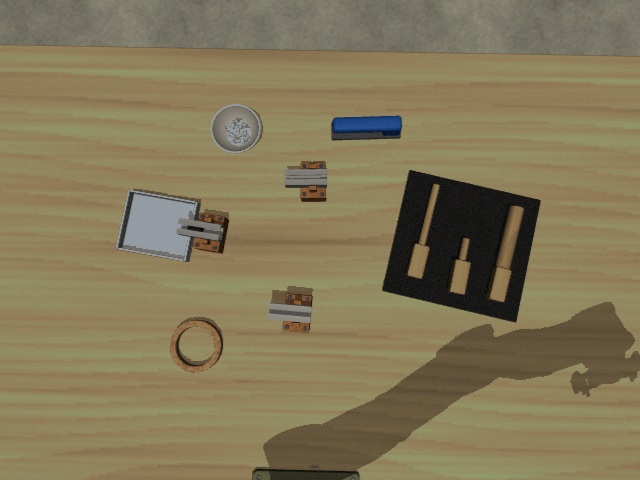

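View pics/side0.png

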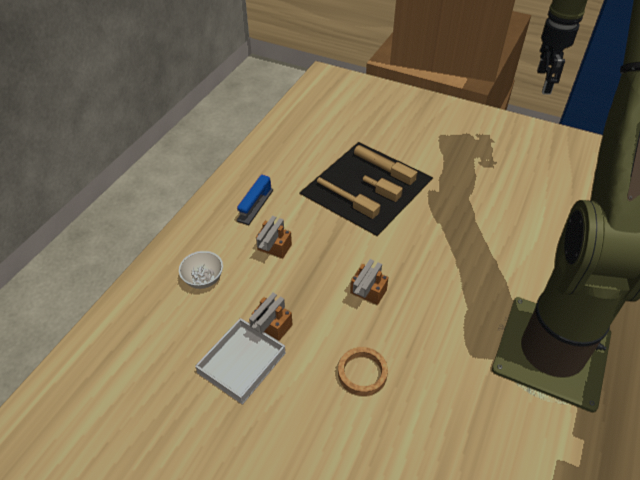

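Top view: three clamp look-alikes are at (203,231), (292,310) and (308,180). The leftmost (203,231) is the one meant: it lies farthest to +y and its far end hangs over the tray (158,225). The long thin stick is at (423,232), the short one at (460,268) and the thick one at (506,255). Next I'll measure and make an enlarged crop.

```bash
cat > m.py <<'E'
from h import *
out=[]
for n,boxS,boxC in(('top',(400,175,443,285),(172,205,235,258)),('side',(310,170,385,222),(245,288,298,342))):
    z=np.load(n+'0.npz');I,D=z['I'],z['D'];W=cloud(n,D);hsv=cv2.cvtColor(I,cv2.COLOR_RGB2HSV)
    # stick
    u0,v0,u1,v1=boxS;m=np.zeros((480,640),bool);m[v0:v1,u0:u1]=1
    st=m&(hsv[...,1]>70)&(hsv[...,2]>85)&(hsv[...,0]<25)
    k,l,s,_=cv2.connectedComponentsWithStats(st.astype(np.uint8));print(n,'comps',s[1:].tolist())
    P=W[st];P=P[np.isfinite(P[:,0])];print('stick z pct',np.percentile(P[:,2],[2,25,50,75,98]))
    H=P[(P[:,2]>31)];
    if len(H)>20: print('handle z',np.median(H[:,2]),'rect',cv2.minAreaRect(H[:,:2].astype(np.float32)))
    print('all rect',cv2.minAreaRect(P[:,:2].astype(np.float32)))
    u0,v0,u1,v1=boxC;m=np.zeros((480,640),bool);m[v0:v1,u0:u1]=1
    g=m&(hsv[...,1]<45)&(hsv[...,2]>60)&(W[...,2]>65)&(W[...,2]<95)
    P=W[g];print('tube n',len(P),'z',np.percentile(P[:,2],[5,50,95]),'rect',cv2.minAreaRect(P[:,:2].astype(np.float32)))
    k=m&(W[...,2]>50);Q=W[k];print('clamp rect',cv2.minAreaRect(Q[:,:2].astype(np.float32)))
    # table check
    print('table z',np.nanmedian(W[300:330,330:360,2] if n=='top' else W[330:360,280:310,2]))
    a=cv2.resize(I[boxC[1]-15:boxC[3]+15,boxC[0]-15:boxC[2]+15],(400,400*(boxC[3]-boxC[1]+30)//(boxC[2]-boxC[0]+30)),interpolation=cv2.INTER_CUBIC)
    b=cv2.resize(I[boxS[1]-5:boxS[3]+5,boxS[0]-5:boxS[2]+5],(390,390*(boxS[3]-boxS[1]+10)//(boxS[2]-boxS[0]+10)),interpolation=cv2.INTER_CUBIC)
    b=b[:600];o=np.zeros((600,800,3),np.uint8);o[:min(600,a.shape[0]),:400]=a[:600];o[:b.shape[0],405:795]=b;cv2.imwrite(f'pics/crop_{n}.png',o[:,:,::-1])
E
python3 m.py
```

```text
top comps [[400, 175, 1, 1, 1], [406, 175, 2, 1, 2], [435, 175, 2, 1, 2], [438, 175, 1, 1, 1], [440, 175, 3, 2, 4], [400, 181, 6, 23, 84], [408, 184, 31, 95, 874], [400, 205, 1, 3, 3]]
stick z pct [-2.40637185 25.57986315 31.02708444 35.5258734  39.25385467]
handle z 35.52587339519557 rect ((560.9923095703125, -218.60772705078125), (28.93598175048828, 174.42327880859375), 76.66390228271484)
all rect ((587.19775390625, -196.003173828125), (83.01421356201172, 216.09732055664062), 77.83377838134766)
tube n 523 z [76.18974767 79.72474077 82.54656948] rect ((555.1331787109375, 212.03628540039062), (80.97815704345703, 30.404916763305664), 81.54798889160156)
clamp rect ((555.7802734375, 211.5032196044922), (81.1365737915039, 68.62001037597656), 80.08882141113281)
table z -0.32353559918744645
side comps [[310, 170, 15, 13, 109], [363, 175, 22, 15, 142], [317, 177, 63, 40, 488], [310, 200, 40, 22, 463]]
stick z pct [-5.21620723 -0.90057679  4.56825775 29.16298697 38.02784896]
handle z 35.11002302806098 rect ((539.4165649414062, -219.49893188476562), (151.45724487304688, 111.28864288330078), 30.696155548095703)
all rect ((578.2545776367188, -247.1529083251953), (199.04769897460938, 202.8017578125), 26.515945434570312)
tube n 451 z [70.28442232 78.63919778 82.13248113] rect ((557.7247924804688, 211.12451171875), (81.91413879394531, 33.01272964477539), 82.39049530029297)
clamp rect ((555.9837036132812, 211.95559692382812), (83.11709594726562, 68.53865814208984), 84.5298843383789)
table z -0.45738183776718194
```

```bash
cat > m2.py <<'E'
from h import *
for n in('top','side'):
    z=np.load(n+'0.npz');I,D=z['I'],z['D'];c=cam(n);W=cloud(n,D);hsv=cv2.cvtColor(I,cv2.COLOR_RGB2HSV)
    box=(400,175,443,285) if n=='top' else (310,170,385,222)
    m=np.zeros((480,640),bool);m[box[1]:box[3],box[0]:box[2]]=1
    st=(m&(hsv[...,1]>70)&(hsv[...,2]>85)&(hsv[...,0]<25)).astype(np.uint8)
    k,l,s,cc=cv2.connectedComponentsWithStats(st);i=[j for j in range(1,k) if s[j,4]>480][0] if n=='side' else 1+np.argmax(s[1:,4])
    P=W[l==i];P=P[(P[:,2]>15)&(P[:,2]<45)]
    mu=P[:,:2].mean(0);d=np.linalg.svd(P[:,:2]-mu)[2][0];d*=np.sign(d[0])
    for _ in range(2):
        t=(P[:,:2]-mu)@d;w=(P[:,:2]-mu)@[-d[1],d[0]]
        # centreline by bin midrange
        b=np.arange(t.min()+5,t.max()-5,8);cl=[(x+4,(np.percentile(w[(t>=x)&(t<x+8)],4)+np.percentile(w[(t>=x)&(t<x+8)],96))/2,np.ptp(w[(t>=x)&(t<x+8)])) for x in b]
        cl=np.array(cl);f=np.polyfit(cl[:,0],cl[:,1],1);a=np.arctan2(d[1],d[0])+np.arctan(f[0]);mu=mu+f[1]*np.array([-d[1],d[0]]);d=np.array([np.cos(a),np.sin(a)])
    t=(P[:,:2]-mu)@d
    print(n,'len',np.ptp(t),'yaw',np.degrees(a),'rear',mu+d*t.min(),'tip',mu+d*t.max(),'origin from rear',mu+d*(t.min()+32.5),'from tip',mu+d*(t.max()-157.5));print('widths',cl[:,2].round())
    H=P[t<t.min()+60];print('handle z',np.median(H[:,2]),'rod top z',np.percentile(P[t>t.min()+75][:,2],[50,90]))
    box=(172,205,235,258) if n=='top' else (245,288,298,342)
    m=np.zeros((480,640),bool);m[box[1]:box[3],box[0]:box[2]]=1
    g=m&(hsv[...,1]<45)&(hsv[...,2]>60)&(W[...,2]>74)&(W[...,2]<86)
    # project mask pixels as rays onto z=80
    v,u=np.nonzero(g);Q=np.array([onz(n,a_,b_,80,c)[:2] for a_,b_ in zip(u,v)])
    mu=Q.mean(0);d=np.linalg.svd(Q-mu)[2][0];d*=np.sign(d[1]);t=(Q-mu)@d;w=(Q-mu)@[-d[1],d[0]]
    r=cv2.minAreaRect(Q.astype(np.float32))
    print('tube svd yaw',np.degrees(np.arctan2(d[1],d[0])),'centre',mu+d*(t.max()+t.min())/2+np.array([-d[1],d[0]])*(w.max()+w.min())/2,'size',np.ptp(t),np.ptp(w),r)
    if n=='top':
        k=m&(hsv[...,2]<40);kk,ll,ss,cc=cv2.connectedComponentsWithStats(k.astype(np.uint8))
        print([(x.tolist(),y.round().tolist()) for x,y in zip(ss[1:],cc[1:]) if x[4]>10])
E
python3 m2.py
```

```text
top len 189.01529915133705 yaw -13.466115977102588 rear [ 476.13997629 -198.4157856 ] tip [ 659.95883037 -242.43183036] origin from rear [ 507.74648002 -205.98406955] from tip [ 506.78885076 -205.75476199]
widths [29. 29. 29. 30. 28. 29. 28. 26. 14. 13. 12. 12. 12. 12. 12. 12. 11. 11.
 12. 11. 11. 11. 11.]
handle z 35.56831440182603 rod top z [26.15203795 29.00523745]
tube svd yaw 81.6038568408407 centre [554.88394709 211.53194642] size 80.24962105213689 30.45400271401256 ((554.722412109375, 211.64198303222656), (80.23554992675781, 30.453956604003906), 82.03089141845703)
[([219, 218, 10, 34, 106], [224.0, 234.0]), ([188, 226, 16, 6, 53], [195.0, 228.0])]
side len 190.73676488650287 yaw -12.940549166238096 rear [ 476.88144706 -197.1232792 ] tip [ 662.77406123 -239.83685404] origin from rear [ 508.55604301 -204.40132642] from tip [ 509.27409624 -204.56631749]
widths [29. 28. 30. 30. 32. 31. 29. 28. 10. 15. 19. 12.  9. 11. 10. 13. 12. 16.
 20. 11. 10. 12. 12.]
handle z 34.29429206552383 rod top z [25.55107602 28.98358952]
tube svd yaw 83.80200022685077 centre [556.0309983  213.69974479] size 82.90232835756572 35.50329932379685 ((556.391357421875, 213.2383575439453), (82.5810546875, 33.71474075317383), 81.54882049560547)
```

View pics/crop_top.png

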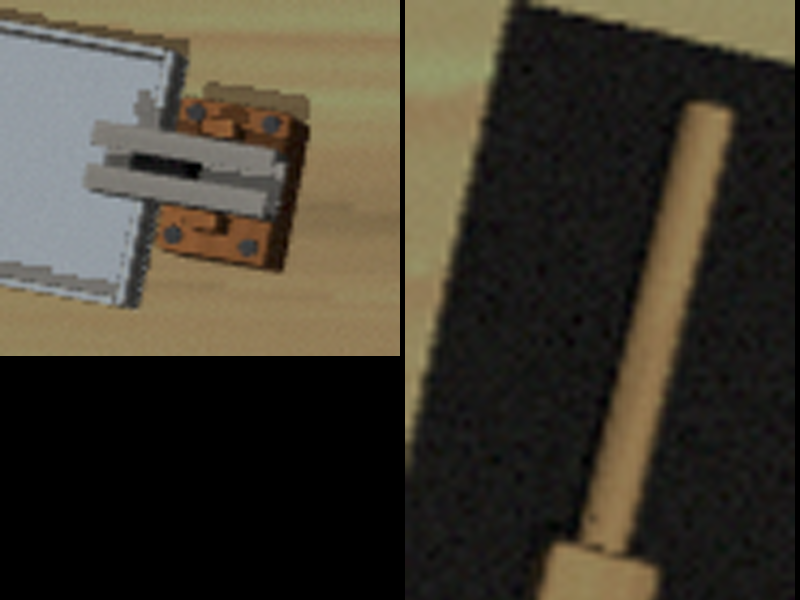

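The crops confirm both picks: the leftmost clamp shows the black plug in its slot, with its far end over the tray, and the stick is thin and 189 mm long. The measured heights match the text (handle top 35, tube top 80). Tube centre is about (555.5, 212), yaw 82. Stick origin is about (507.5, -205), yaw -13.3.

{"api": "apply_moves", "payload": {
  "motion": [
    {"wz": 6.5,"claw": -1},
    {"wz": 6.5},
    {"wz": 6.5},
    {"wz": 6.5},
    {"wz": 6.4},
    {"dx": 14,"dy": -30,"dz": 8},
    {"dx": 14,"dy": -30,"dz": 8},
    {"dx": 14,"dy": -30,"dz": 8},
    {"dx": 14,"dy": -30,"dz": 8},
    {"dx": 14,"dy": -30,"dz": 8},
    {"dx": 14,"dy": -30,"dz": 8},
    {"dx": 14,"dy": -30,"dz": 8},
    {"dx": 14,"dy": -30,"dz": 8},
    {"dx": 14,"dy": -30,"dz": 8},
    {"dx": 14,"dy": -30,"dz": 8},
    {"dx": 14,"dy": -30,"dz": 8},
    {"dx": 14,"dy": -30,"dz": 8},
    {"dx": 13,"dy": -28,"dz": 8},
    {"dx": 13,"dy": -28,"dz": 8},
    {"dx": 13,"dy": -28,"dz": 8}
  ],
  "force": 60
}}

```text
invalid input
```

{"api": "apply_moves", "payload": {
  "motion": [
    {"dx": 0,"dy": 0,"dz": 0,"wx": 0,"wy": 0,"wz": 6.5,"claw": -1},
    {"dx": 0,"dy": 0,"dz": 0,"wx": 0,"wy": 0,"wz": 6.5,"claw": -1}
  ],
  "force": 60
}}

```text
time: 0.3
tool_pos: [204.0, -590.4, 238.8]
ee_rot: [-179.9, 0.0, 5.8]
contact_force: [-0.5, -0.0, -1.2]
opening: 0.998
```

{"api": "apply_moves", "payload": {
  "motion": [
    {"wz": 6.5,"claw": -1},
    {"wz": 6.5,"claw": -1},
    {"wz": 6.4,"claw": -1},
    {"dx": 14,"dy": -30,"dz": 8,"claw": -1},
    {"dx": 14,"dy": -30,"dz": 8,"claw": -1},
    {"dx": 14,"dy": -30,"dz": 8,"claw": -1},
    {"dx": 14,"dy": -30,"dz": 8,"claw": -1},
    {"dx": 14,"dy": -30,"dz": 8,"claw": -1},
    {"dx": 14,"dy": -30,"dz": 8,"claw": -1},
    {"dx": 14,"dy": -30,"dz": 8,"claw": -1},
    {"dx": 14,"dy": -30,"dz": 8,"claw": -1},
    {"dx": 14,"dy": -30,"dz": 8,"claw": -1},
    {"dx": 14,"dy": -30,"dz": 8,"claw": -1},
    {"dx": 14,"dy": -30,"dz": 8,"claw": -1},
    {"dx": 14,"dy": -30,"dz": 8,"claw": -1},
    {"dx": 13,"dy": -28,"dz": 8,"claw": -1},
    {"dx": 13,"dy": -28,"dz": 8,"claw": -1},
    {"dx": 13,"dy": -28,"dz": 8,"claw": -1}
  ],
  "force": 60
}}

```text
invalid input
```

{"api": "apply_moves", "payload": {
  "motion": [
    {"dx": 0,"dy": 0,"dz": 0,"wx": 0,"wy": 0,"wz": 6.5,"claw": -1},
    {"dx": 0,"dy": 0,"dz": 0,"wx": 0,"wy": 0,"wz": 6.5,"claw": -1},
    {"dx": 0,"dy": 0,"dz": 0,"wx": 0,"wy": 0,"wz": 6.4,"claw": -1},
    {"dx": 14,"dy": -30,"dz": 8,"wx": 0,"wy": 0,"wz": 0,"claw": -1},
    {"dx": 14,"dy": -30,"dz": 8,"wx": 0,"wy": 0,"wz": 0,"claw": -1},
    {"dx": 14,"dy": -30,"dz": 8,"wx": 0,"wy": 0,"wz": 0,"claw": -1},
    {"dx": 14,"dy": -30,"dz": 8,"wx": 0,"wy": 0,"wz": 0,"claw": -1},
    {"dx": 14,"dy": -30,"dz": 8,"wx": 0,"wy": 0,"wz": 0,"claw": -1},
    {"dx": 14,"dy": -30,"dz": 8,"wx": 0,"wy": 0,"wz": 0,"claw": -1},
    {"dx": 14,"dy": -30,"dz": 8,"wx": 0,"wy": 0,"wz": 0,"claw": -1},
    {"dx": 14,"dy": -30,"dz": 8,"wx": 0,"wy": 0,"wz": 0,"claw": -1},
    {"dx": 14,"dy": -30,"dz": 8,"wx": 0,"wy": 0,"wz": 0,"claw": -1},
    {"dx": 14,"dy": -30,"dz": 8,"wx": 0,"wy": 0,"wz": 0,"claw": -1},
    {"dx": 14,"dy": -30,"dz": 8,"wx": 0,"wy": 0,"wz": 0,"claw": -1},
    {"dx": 14,"dy": -30,"dz": 8,"wx": 0,"wy": 0,"wz": 0,"claw": -1},
    {"dx": 13,"dy": -28,"dz": 8,"wx": 0,"wy": 0,"wz": 0,"claw": -1},
    {"dx": 13,"dy": -28,"dz": 8,"wx": 0,"wy": 0,"wz": 0,"claw": -1},
    {"dx": 13,"dy": -28,"dz": 8,"wx": 0,"wy": 0,"wz": 0,"claw": -1}
  ],
  "force": 60
}}

```text
time: 2.1
tool_pos: [508.5, -205.2, 118.7]
ee_rot: [-180.0, 0.0, -13.3]
contact_force: [0.2, -0.5, -0.0]
opening: 1.0
```

Run:
```python
from h import *
c=cam('wrist');s=sense();I,D=grab_frame('wrist');np.savez('w1.npz',I=I,D=D);cv2.imwrite('pics/w1.png',I[:,:,::-1])
print(s['tool_pos'],s['ee_rot'],'campos',-c[1].T@c[2],'fwd',c[1][2])
W=cloud('wrist',D,c);hsv=cv2.cvtColor(I,cv2.COLOR_RGB2HSV)
m=(W[...,2]>31)&(W[...,2]<41)&(hsv[...,1]>60)&(hsv[...,2]>70)
k,l,S,C=cv2.connectedComponentsWithStats(m.astype(np.uint8))
for i in range(1,k):
    if S[i,4]>400:
        P=W[l==i];print(S[i].tolist(),np.median(P[:,2]),cv2.minAreaRect(P[:,:2].astype(np.float32)))
```

```text
[ 508.53669892 -205.17427443  118.69196019] [-1.79998270e+02  3.31306732e-02 -1.33193295e+01] campos [ 587.50606431 -223.14612467  252.24699975] fwd [-0.3071854   0.07274624 -0.94886517]
[554, 11, 86, 299, 9275] 33.98016723883086 ((516.6420288085938, -376.77587890625), (30.966562271118164, 166.07826232910156), 76.42858123779297)
[297, 202, 51, 102, 4956] 34.700480284323696 ((509.1429443359375, -207.71029663085938), (29.871444702148438, 65.00414276123047), 76.51537322998047)
[433, 217, 57, 101, 4861] 34.70432466071015 ((480.3616943359375, -287.9384460449219), (29.955900192260742, 64.92082977294922), 79.08666229248047)
```

View pics/w1.png

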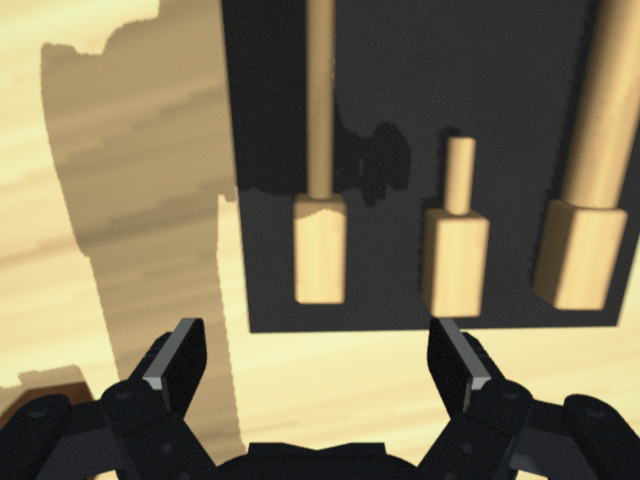

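The wrist view shows the long stick's handle at (297-348, 202-304), which comes to (509, -207.5) with top z 35, agreeing with the fixed views. Next: descend and grip.

{"api": "apply_moves", "payload": {
  "motion": [
    {"dx": 0,"dy": 2,"dz": 15,"wx": 0,"wy": 0,"wz": 0,"claw": -1},
    {"dx": 0,"dy": 0,"dz": 20,"wx": 0,"wy": 0,"wz": 0,"claw": -1},
    {"dx": 0,"dy": 0,"dz": 20,"wx": 0,"wy": 0,"wz": 0,"claw": -1},
    {"dx": 0,"dy": 0,"dz": 20,"wx": 0,"wy": 0,"wz": 0,"claw": -1},
    {"dx": 0,"dy": 0,"dz": 15,"wx": 0,"wy": 0,"wz": 0,"claw": -1},
    {"dx": 0,"dy": 0,"dz": 8,"wx": 0,"wy": 0,"wz": 0,"claw": -1},
    {"dx": 0,"dy": 0,"dz": 3,"wx": 0,"wy": 0,"wz": 0,"claw": -1},
    {"dx": 0,"dy": 0,"dz": 0,"wx": 0,"wy": 0,"wz": 0,"claw": 1},
    {"dx": 0,"dy": 0,"dz": 0,"wx": 0,"wy": 0,"wz": 0,"claw": 1},
    {"dx": 0,"dy": 0,"dz": 0,"wx": 0,"wy": 0,"wz": 0,"claw": 1},
    {"dx": 0,"dy": 0,"dz": 0,"wx": 0,"wy": 0,"wz": 0,"claw": 1},
    {"dx": 0,"dy": 0,"dz": 0,"wx": 0,"wy": 0,"wz": 0,"claw": 1},
    {"dx": 0,"dy": 0,"dz": 0,"wx": 0,"wy": 0,"wz": 0,"claw": 1}
  ],
  "force": 60
}}

```text
time: 3.45
tool_pos: [508.0, -208.6, 19.1]
ee_rot: [180.0, -0.1, -13.3]
contact_force: [-0.6, 1.1, 6.5]
opening: 0.343
```

{"api": "apply_moves", "payload": {
  "motion": [
    {"dx": 0,"dy": 0,"dz": -10,"wx": 0,"wy": 0,"wz": 0,"claw": 1},
    {"dx": 0,"dy": 0,"dz": -25,"wx": 0,"wy": 0,"wz": 0,"claw": 1},
    {"dx": 0,"dy": 0,"dz": -30,"wx": 0,"wy": 0,"wz": 0,"claw": 1},
    {"dx": 0,"dy": 0,"dz": -25,"wx": 0,"wy": 0,"wz": -4,"claw": 1},
    {"dx": 0,"dy": 0,"dz": 0,"wx": 0,"wy": 0,"wz": -6,"claw": 1},
    {"dx": 0,"dy": 0,"dz": 0,"wx": 0,"wy": 0,"wz": -6,"claw": 1},
    {"dx": 0,"dy": 0,"dz": 0,"wx": 0,"wy": 0,"wz": -6,"claw": 1},
    {"dx": 0,"dy": 0,"dz": 0,"wx": 0,"wy": 0,"wz": -6,"claw": 1},
    {"dx": 0,"dy": 0,"dz": 0,"wx": 0,"wy": 0,"wz": -6,"claw": 1},
    {"dx": 0,"dy": 0,"dz": 0,"wx": 0,"wy": 0,"wz": -6,"claw": 1},
    {"dx": 0,"dy": 0,"dz": 0,"wx": 0,"wy": 0,"wz": -6,"claw": 1},
    {"dx": 0,"dy": 0,"dz": 0,"wx": 0,"wy": 0,"wz": -6,"claw": 1},
    {"dx": 0,"dy": 0,"dz": 0,"wx": 0,"wy": 0,"wz": -6,"claw": 1},
    {"dx": 0,"dy": 0,"dz": 0,"wx": 0,"wy": 0,"wz": -6,"claw": 1},
    {"dx": 0,"dy": 0,"dz": 0,"wx": 0,"wy": 0,"wz": -6,"claw": 1},
    {"dx": 0,"dy": 0,"dz": 0,"wx": 0,"wy": 0,"wz": -6,"claw": 1},
    {"dx": 0,"dy": 0,"dz": 0,"wx": 0,"wy": 0,"wz": -6,"claw": 1},
    {"dx": 0,"dy": 0,"dz": 0,"wx": 0,"wy": 0,"wz": -6,"claw": 1},
    {"dx": 0,"dy": 0,"dz": 0,"wx": 0,"wy": 0,"wz": -6,"claw": 1},
    {"dx": 0,"dy": 0,"dz": 0,"wx": 0,"wy": 0,"wz": -1,"claw": 1}
  ],
  "force": 60
}}

```text
time: 5.45
tool_pos: [507.2, -208.7, 108.6]
ee_rot: [-180.0, 0.0, 81.7]
contact_force: [-0.0, 0.4, -0.6]
opening: 0.338
```

{"api": "apply_moves", "payload": {
  "motion": [
    {"dx": 10,"dy": -1,"dz": 0,"wx": 0,"wy": 0,"wz": 0,"claw": 1},
    {"dx": 22,"dy": -1.5,"dz": 0,"wx": 0,"wy": 0,"wz": 0,"claw": 1},
    {"dx": 22,"dy": -1.5,"dz": 0,"wx": 0,"wy": 0,"wz": 0,"claw": 1},
    {"dx": 22,"dy": -1.5,"dz": 0,"wx": 0,"wy": 0,"wz": 0,"claw": 1},
    {"dx": 22,"dy": -1.5,"dz": 0,"wx": 0,"wy": 0,"wz": 0,"claw": 1},
    {"dx": 22,"dy": -1.5,"dz": 0,"wx": 0,"wy": 0,"wz": 0,"claw": 1},
    {"dx": 22,"dy": -1.5,"dz": 0,"wx": 0,"wy": 0,"wz": 0,"claw": 1},
    {"dx": 22,"dy": -1.5,"dz": 0,"wx": 0,"wy": 0,"wz": 0,"claw": 1},
    {"dx": 22,"dy": -1,"dz": 0,"wx": 0,"wy": 0,"wz": 0,"claw": 1},
    {"dx": 9.5,"dy": 0,"dz": 0,"wx": 0,"wy": 0,"wz": 0,"claw": 1},
    {"dx": 0,"dy": 0,"dz": 15,"wx": 0,"wy": 0,"wz": 0,"claw": 1},
    {"dx": 0,"dy": 0,"dz": 20,"wx": 0,"wy": 0,"wz": 0,"claw": 1},
    {"dx": 0,"dy": 0,"dz": 10.5,"wx": 0,"wy": 0,"wz": 0,"claw": 1},
    {"dx": 0,"dy": 0,"dz": 0,"wx": 0,"wy": 0,"wz": 0,"claw": 1}
  ],
  "force": 60
}}

```text
time: 6.85
tool_pos: [522.5, -13.5, 61.7]
ee_rot: [-179.9, 0.1, 81.6]
contact_force: [0.0, -0.7, -1.2]
opening: 0.338
```

Run:
```python
from h import *
s=sense();print(s['time'],s['tool_pos'],s['ee_rot'])
for n in('top','side','wrist'):
    c=cam(n);I,D=grab_frame(n);np.savez(n+'2.npz',I=I,D=D,K=c[0],R=c[1],t=c[2]);cv2.imwrite(f'pics/{n}2.png',I[:,:,::-1])
a=cv2.imread('pics/top2.png')[180:310,160:340];b=cv2.imread('pics/side2.png')[230:360,230:410];w=cv2.imread('pics/wrist2.png')
o=np.zeros((600,800,3),np.uint8);o[:288,:399]=cv2.resize(a,(399,288));o[:288,401:800]=cv2.resize(b,(399,288));o[290:590,:400]=cv2.resize(w,(400,300));cv2.imwrite('pics/mix2.png',o)
```

```text
6.85 [522.46020881 -13.46034755  61.6952062 ] [-1.79852729e+02  7.76412017e-02  8.16304598e+01]
```

View pics/mix2.png

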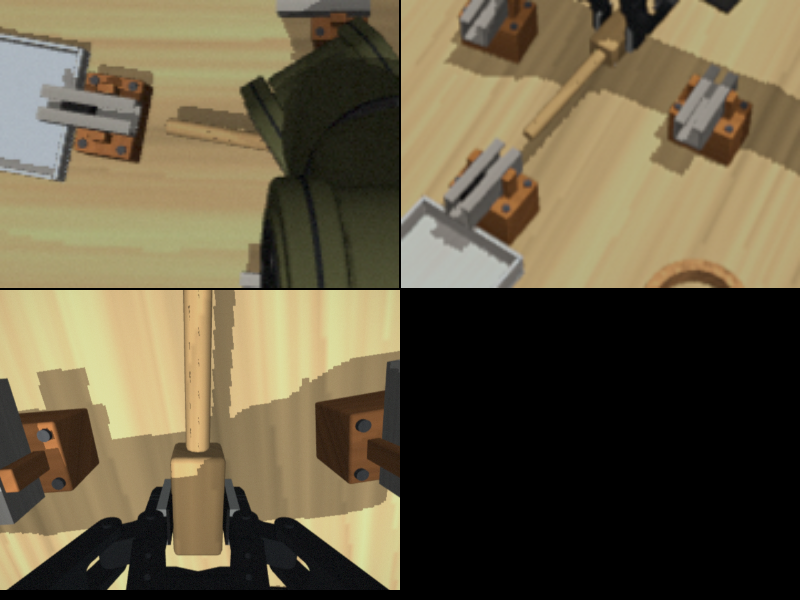

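```bash
cat > m3.py <<'E'
from h import *
import sys
tag=sys.argv[1] if len(sys.argv)>1 else '2'
A=np.radians(81.8);a=np.array([np.cos(A),np.sin(A)]);nrm=np.array([-a[1],a[0]]);C=np.array([555.5,212.0])
tips={}
for n in('top','side'):
    z=np.load(n+tag+'.npz');I,D=z['I'],z['D'];c=(z['K'],z['R'],z['t']);W=cloud(n,D,c)
    q=(W[...,:2]-C);s=q@a;w=q@nrm
    m=(np.abs(W[...,2]-66)<14)&(np.abs(w)<16)&(s>-185)&(s<-50)
    k,l,S,_=cv2.connectedComponentsWithStats(m.astype(np.uint8));i=1+np.argmax(S[1:,4]);m=l==i
    P=W[m];ss=s[m];ww=w[m]
    E=[];b=np.arange(ss.min()+3,ss.max()-6,6)
    for x in b:
        k=(ss>=x)&(ss<x+6)
        if k.sum()>5:E.append((x+3,(ww[k].min()+ww[k].max())/2,np.ptp(ww[k]),np.percentile(P[k][:,2],80)))
    E=np.array(E);f=np.polyfit(E[:,0],E[:,1],1);g=np.polyfit(E[:,0],E[:,3],1)
    print(n,'n',m.sum(),'tip s',ss.max(),'lat at -40',np.polyval(f,-40),'at tip',np.polyval(f,ss.max()),'slope deg',np.degrees(np.arctan(f[0])),'width',np.median(E[:,2]),'topz tip',np.polyval(g,ss.max()),'slope',np.degrees(np.arctan(g[0])))
    # tube in this same view
    hsv=cv2.cvtColor(I,cv2.COLOR_RGB2HSV)
    t=(np.abs(W[...,2]-79)<6)&(np.abs(w)<18)&(np.abs(s)<46)&(hsv[...,1]<50)&(hsv[...,2]>60)
    v,u=np.nonzero(t);Q=np.array([onz(n,x,y,80,c)[:2] for x,y in zip(u,v)])-C;ts,tw=Q@a,Q@nrm
    E=[]
    for x in np.arange(-34,34,5):
        k=(ts>=x)&(ts<x+5)
        if k.sum()>5:E.append((x+2.5,(np.percentile(tw[k],3)+np.percentile(tw[k],97))/2,np.ptp(tw[k])))
    E=np.array(E);f=np.polyfit(E[:,0],E[:,1],1);print('  tube s',ts.min(),ts.max(),'lat0',f[1],'slope deg',np.degrees(np.arctan(f[0])),'width',E[:,2].round(),'topz',np.median(W[t][:,2]), 'mids',E[:,1].round(1))
E
python3 m3.py
```

```text
top n 326 tip s -68.68618675767678 lat at -40 1.8905716010002263 at tip 2.1211998329733417 slope deg -0.46063074704089496 width 12.50151658595861 topz tip 70.54131113661911 slope 0.4331009908016262
  tube s -40.97564679048161 39.61048967697254 lat0 0.6549729518918571 slope deg -0.0629173116748807 width [29. 30. 29. 29. 29. 29. 30. 29. 29. 29. 29. 29. 29. 30.] topz 79.60255350568033 mids [0.3 0.9 0.9 0.9 0.5 0.6 0.6 0.5 1.1 0.1 1.1 0.1 0.8 0.7]
side n 311 tip s -66.00366390786208 lat at -40 -0.5633094346585578 at tip -0.5811275358281084 slope deg 0.03925992274749795 width 11.625342454133364 topz tip 70.04279607131267 slope -0.05209806219892861
  tube s -39.91195056605714 42.71125342543929 lat0 -1.2282343615559823 slope deg 0.46053644109937564 width [30. 31. 28. 28. 28. 30. 31. 31. 31. 34. 31. 31. 32. 31.] topz 78.88653449817397 mids [-1.4  0.3 -1.7 -2.  -2.2 -1.1 -1.7 -1.5 -1.7 -1.  -1.3 -0.4 -0.5 -0.9]
```

Rod sits about 1 mm to the tube's left and 1 mm low, with angles within 0.5°; the bore leaves 5 mm each side. I'll correct that and insert.

{"api": "apply_moves", "payload": {
  "motion": [
    {"dx": 0,"dy": 1,"dz": -1.2,"wx": 0,"wy": 0,"wz": 0,"claw": 1},
    {"dx": 6,"dy": 0,"dz": 0,"wx": 0,"wy": 0,"wz": 0,"claw": 1},
    {"dx": 6,"dy": 0,"dz": 0,"wx": 0,"wy": 0,"wz": 0,"claw": 1},
    {"dx": 6,"dy": 0,"dz": 0,"wx": 0,"wy": 0,"wz": 0,"claw": 1},
    {"dx": 6,"dy": 0,"dz": 0,"wx": 0,"wy": 0,"wz": 0,"claw": 1},
    {"dx": 6,"dy": 0,"dz": 0,"wx": 0,"wy": 0,"wz": 0,"claw": 1},
    {"dx": 6,"dy": 0,"dz": 0,"wx": 0,"wy": 0,"wz": 0,"claw": 1},
    {"dx": 6,"dy": 0,"dz": 0,"wx": 0,"wy": 0,"wz": 0,"claw": 1},
    {"dx": 6,"dy": 0,"dz": 0,"wx": 0,"wy": 0,"wz": 0,"claw": 1},
    {"dx": 0,"dy": 0,"dz": 0,"wx": 0,"wy": 0,"wz": 0,"claw": 1}
  ],
  "force": 80
}}

```text
time: 8.0
tool_pos: [531.7, 35.7, 64.0]
ee_rot: [180.0, -0.1, 81.8]
contact_force: [0.7, 0.6, -0.8]
opening: 0.334
```

Run:
```python
from h import *
s=sense();print(s['time'],s['tool_pos'],s['ee_rot'],s['contact_force'])
o=[]
for n,b in(('top',(165,195,285,285)),('side',(220,270,340,360))):
    I,D=grab_frame(n);o.append(cv2.resize(I[b[1]:b[3],b[0]:b[2],::-1],(400,300),interpolation=cv2.INTER_CUBIC))
cv2.imwrite('pics/mix3.png',np.hstack(o))
```

```text
8.0 [531.70751544  35.72275976  64.01423416] [ 1.79978356e+02 -6.18495832e-02  8.17613780e+01] [ 0.6970768   0.57875543 -0.84588257]
```

View pics/mix3.png

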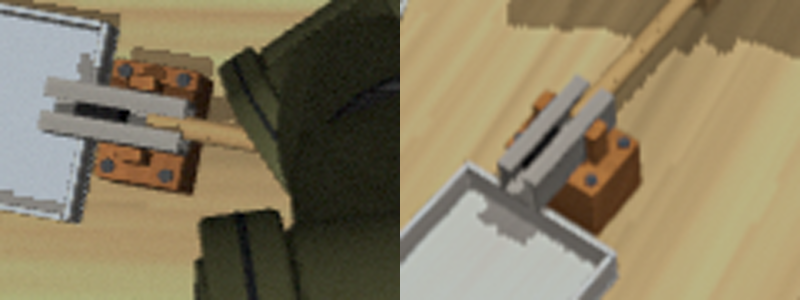

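Left panel: the rod enters the tube centred, with its tip at about (150,122) in the crop. The plug is still in place and there is no contact force. Now I'll push through.

{"api": "apply_moves", "payload": {
  "motion": [
    {"dx": 4,"dy": 0,"dz": 0,"wx": 0,"wy": 0,"wz": 0,"claw": 1},
    {"dx": 5,"dy": 0,"dz": 0,"wx": 0,"wy": 0,"wz": 0,"claw": 1},
    {"dx": 5,"dy": 0,"dz": 0,"wx": 0,"wy": 0,"wz": 0,"claw": 1},
    {"dx": 5,"dy": 0,"dz": 0,"wx": 0,"wy": 0,"wz": 0,"claw": 1},
    {"dx": 5,"dy": 0,"dz": 0,"wx": 0,"wy": 0,"wz": 0,"claw": 1},
    {"dx": 5,"dy": 0,"dz": 0,"wx": 0,"wy": 0,"wz": 0,"claw": 1},
    {"dx": 5,"dy": 0,"dz": 0,"wx": 0,"wy": 0,"wz": 0,"claw": 1}
  ],
  "force": 80
}}

```text
time: 8.8
tool_pos: [533.6, 57.4, 63.8]
ee_rot: [-179.7, 0.9, 81.2]
contact_force: [-3.0, -19.0, 6.6]
opening: 0.334
```

{"api": "apply_moves", "payload": {
  "motion": [
    {"dx": 5,"dy": 0,"dz": 0,"wx": 0,"wy": 0,"wz": 0,"claw": 1},
    {"dx": 5,"dy": 0,"dz": 0,"wx": 0,"wy": 0,"wz": 0,"claw": 1},
    {"dx": 5,"dy": 0,"dz": 0,"wx": 0,"wy": 0,"wz": 0,"claw": 1},
    {"dx": 5,"dy": 0,"dz": 0,"wx": 0,"wy": 0,"wz": 0,"claw": 1},
    {"dx": 5,"dy": 0,"dz": 0,"wx": 0,"wy": 0,"wz": 0,"claw": 1},
    {"dx": 5,"dy": 0,"dz": 0,"wx": 0,"wy": 0,"wz": 0,"claw": 1},
    {"dx": 5,"dy": 0,"dz": 0,"wx": 0,"wy": 0,"wz": 0,"claw": 1},
    {"dx": 0,"dy": 0,"dz": 0,"wx": 0,"wy": 0,"wz": 0,"claw": 1},
    {"dx": 0,"dy": 0,"dz": 0,"wx": 0,"wy": 0,"wz": 0,"claw": 1}
  ],
  "force": 80
}}

```text
time: 9.7
tool_pos: [541.4, 103.6, 63.9]
ee_rot: [-180.0, -0.0, 81.8]
contact_force: [0.2, -0.2, -1.6]
opening: 0.336
```

Run:
```python
from h import *
s=sense();print(s['time'],s['tool_pos'],s['ee_rot'],s['contact_force'])
o=[]
for n,b in(('top',(110,180,230,270)),('side',(190,280,310,370))):
    c=cam(n);I,D=grab_frame(n);np.savez(n+'4.npz',I=I,D=D,K=c[0],R=c[1],t=c[2]);o.append(cv2.resize(I[b[1]:b[3],b[0]:b[2],::-1],(400,300),interpolation=cv2.INTER_CUBIC))
cv2.imwrite('pics/mix4.png',np.hstack(o))
```

```text
9.7 [541.40745566 103.56811616  63.93947104] [-1.79995240e+02 -4.23329593e-02  8.17530170e+01] [ 0.18349581 -0.23376158 -1.63023464]
```

View pics/mix4.png

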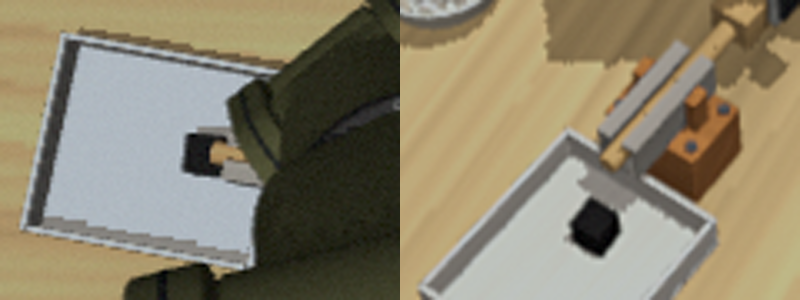

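Plug is in the tray, at about (597,226) in the right panel, and the rod's tip sits just beyond the far end. Retracting.

{"api": "apply_moves", "payload": {
  "motion": [
    {"dx": -6,"dy": 0,"dz": 0,"wx": 0,"wy": 0,"wz": 0,"claw": 1},
    {"dx": -10,"dy": 0,"dz": 0,"wx": 0,"wy": 0,"wz": 0,"claw": 1},
    {"dx": -10,"dy": 0,"dz": 0,"wx": 0,"wy": 0,"wz": 0,"claw": 1},
    {"dx": -10,"dy": 0,"dz": 0,"wx": 0,"wy": 0,"wz": 0,"claw": 1},
    {"dx": -10,"dy": 0,"dz": 0,"wx": 0,"wy": 0,"wz": 0,"claw": 1},
    {"dx": -10,"dy": 0,"dz": 0,"wx": 0,"wy": 0,"wz": 0,"claw": 1},
    {"dx": -10,"dy": 0,"dz": 0,"wx": 0,"wy": 0,"wz": 0,"claw": 1},
    {"dx": -10,"dy": 0,"dz": 0,"wx": 0,"wy": 0,"wz": 0,"claw": 1},
    {"dx": -10,"dy": 0,"dz": 0,"wx": 0,"wy": 0,"wz": 0,"claw": 1},
    {"dx": -10,"dy": 0,"dz": 0,"wx": 0,"wy": 0,"wz": 0,"claw": 1},
    {"dx": -10,"dy": 0,"dz": 0,"wx": 0,"wy": 0,"wz": 0,"claw": 1},
    {"dx": -10,"dy": 0,"dz": 0,"wx": 0,"wy": 0,"wz": 0,"claw": 1},
    {"dx": -10,"dy": 0,"dz": 0,"wx": 0,"wy": 0,"wz": 0,"claw": 1},
    {"dx": 0,"dy": 0,"dz": -15,"wx": 0,"wy": 0,"wz": 0,"claw": 1},
    {"dx": 0,"dy": 0,"dz": -20,"wx": 0,"wy": 0,"wz": 0,"claw": 1},
    {"dx": 0,"dy": 0,"dz": -10,"wx": 0,"wy": 0,"wz": 0,"claw": 1}
  ],
  "force": 80
}}

```text
time: 11.4
tool_pos: [523.7, -22.6, 110.1]
ee_rot: [179.9, -0.0, 81.6]
contact_force: [0.7, -0.1, -0.4]
opening: 0.337
```

{"api": "apply_moves", "payload": {
  "motion": [
    {"dx": -9,"dy": 0.5,"dz": 0,"wx": 0,"wy": 0,"wz": 0,"claw": 1},
    {"dx": -22,"dy": 1.5,"dz": 0,"wx": 0,"wy": 0,"wz": 0,"claw": 1},
    {"dx": -22,"dy": 1.5,"dz": 0,"wx": 0,"wy": 0,"wz": 0,"claw": 1},
    {"dx": -22,"dy": 1.5,"dz": 0,"wx": 0,"wy": 0,"wz": 0,"claw": 1},
    {"dx": -22,"dy": 1.5,"dz": 0,"wx": 0,"wy": 0,"wz": 0,"claw": 1},
    {"dx": -22,"dy": 1.5,"dz": 0,"wx": 0,"wy": 0,"wz": 0,"claw": 1},
    {"dx": -22,"dy": 1.5,"dz": 0,"wx": 0,"wy": 0,"wz": 0,"claw": 1},
    {"dx": -22,"dy": 1.5,"dz": 0,"wx": 0,"wy": 0,"wz": 0,"claw": 1},
    {"dx": -20,"dy": 0,"dz": 0,"wx": 0,"wy": 0,"wz": 0,"claw": 1},
    {"dx": -8,"dy": 0,"dz": 0,"wx": 0,"wy": 0,"wz": 0,"claw": 1}
  ],
  "force": 80
}}

```text
time: 12.4
tool_pos: [504.6, -216.2, 107.9]
ee_rot: [-179.9, 0.1, 81.4]
contact_force: [-0.0, 0.0, -1.4]
opening: 0.332
```

{"api": "apply_moves", "payload": {
  "motion": [
    {"dx": 0,"dy": 0,"dz": 0,"wx": 0,"wy": 0,"wz": 4,"claw": 1},
    {"dx": 0,"dy": 0,"dz": 0,"wx": 0,"wy": 0,"wz": 6,"claw": 1},
    {"dx": 0,"dy": 0,"dz": 0,"wx": 0,"wy": 0,"wz": 6,"claw": 1},
    {"dx": 0,"dy": 0,"dz": 0,"wx": 0,"wy": 0,"wz": 6,"claw": 1},
    {"dx": 0,"dy": 0,"dz": 0,"wx": 0,"wy": 0,"wz": 6,"claw": 1},
    {"dx": 0,"dy": 0,"dz": 0,"wx": 0,"wy": 0,"wz": 6,"claw": 1},
    {"dx": 0,"dy": 0,"dz": 0,"wx": 0,"wy": 0,"wz": 6,"claw": 1},
    {"dx": 0,"dy": 0,"dz": 0,"wx": 0,"wy": 0,"wz": 6,"claw": 1},
    {"dx": 0,"dy": 0,"dz": 0,"wx": 0,"wy": 0,"wz": 6,"claw": 1},
    {"dx": 0,"dy": 0,"dz": 0,"wx": 0,"wy": 0,"wz": 6,"claw": 1},
    {"dx": 0,"dy": 0,"dz": 0,"wx": 0,"wy": 0,"wz": 6,"claw": 1},
    {"dx": 0,"dy": 0,"dz": 0,"wx": 0,"wy": 0,"wz": 6,"claw": 1},
    {"dx": 0,"dy": 0,"dz": 0,"wx": 0,"wy": 0,"wz": 6,"claw": 1},
    {"dx": 0,"dy": 0,"dz": 0,"wx": 0,"wy": 0,"wz": 6,"claw": 1},
    {"dx": 0,"dy": 0,"dz": 0,"wx": 0,"wy": 0,"wz": 6,"claw": 1},
    {"dx": 0,"dy": 0,"dz": 0,"wx": 0,"wy": 0,"wz": 6,"claw": 1},
    {"dx": 0,"dy": 0,"dz": 0,"wx": 0,"wy": 0,"wz": 1,"claw": 1}
  ],
  "force": 80
}}

```text
time: 14.1
tool_pos: [506.1, -212.1, 108.5]
ee_rot: [180.0, 0.1, -13.3]
contact_force: [-0.0, -0.1, -1.0]
opening: 0.333
```

Run:
```python
from h import *
s=sense();c=cam('wrist');I,D=grab_frame('wrist');cv2.imwrite('pics/w5.png',I[:,:,::-1]);print(s['time'],s['tool_pos'],s['ee_rot'])
W=cloud('wrist',D,c);hsv=cv2.cvtColor(I,cv2.COLOR_RGB2HSV)
T=s['tool_pos'];y=np.radians(s['ee_rot'][2]);a=np.array([np.cos(y),np.sin(y)]);q=W[...,:2]-T[:2];t=q@a;w=q@[-a[1],a[0]]
for lo,hi in((-40,-16),(15,30),(40,60),(60,80),(80,100),(100,120),(120,140),(140,170)):
    m=(t>lo)&(t<hi)&(np.abs(w)<25)&(np.abs(W[...,2]-T[2]-2)<22)&(hsv[...,1]>50)
    if m.sum()>20:print(lo,hi,m.sum(),'lat',np.percentile(w[m],[2,98]).mean(),'top',np.percentile(W[m][:,2],80)-T[2],'t',t[m].min(),t[m].max())
```

```text
14.1 [ 506.09078967 -212.08066761  108.47339848] [ 1.79994080e+02  6.02491846e-02 -1.33409176e+01]
-40 -16 2379 lat 0.773363175371566 top 16.040976586028293 t -31.710004005717092 -16.003580838035788
15 30 3491 lat 0.7498614882245453 top 16.02094806356473 t 15.001786235434098 29.995322428136554
40 60 2275 lat 0.7197608883677757 top 7.327579568635599 t 40.00277145519453 59.993146662833105
60 80 2654 lat 0.7546618928008137 top 7.329872299243931 t 60.00256080723083 79.87424075595752
80 100 3099 lat 0.7610328490259657 top 7.2959752006531176 t 80.1122159235292 99.99684870614806
100 120 2210 lat 0.7462479554393804 top 7.268118238825409 t 100.00246884731487 113.62965541060078
```

The stick is held level and straight: handle top +16 mm, rod top +7.3 mm relative to the TCP. Placing it at its old spot.

{"api": "apply_moves", "payload": {
  "motion": [
    {"dx": 1,"dy": -4,"dz": 10,"wx": 0,"wy": 0,"wz": 0,"claw": 1},
    {"dx": 0,"dy": 0,"dz": 20,"wx": 0,"wy": 0,"wz": 0,"claw": 1},
    {"dx": 0,"dy": 0,"dz": 20,"wx": 0,"wy": 0,"wz": 0,"claw": 1},
    {"dx": 0,"dy": 0,"dz": 18,"wx": 0,"wy": 0,"wz": 0,"claw": 1},
    {"dx": 0,"dy": 0,"dz": 10,"wx": 0,"wy": 0,"wz": 0,"claw": 1},
    {"dx": 0,"dy": 0,"dz": 5,"wx": 0,"wy": 0,"wz": 0,"claw": 1},
    {"dx": 0,"dy": 0,"dz": 3,"wx": 0,"wy": 0,"wz": 0,"claw": 1},
    {"dx": 0,"dy": 0,"dz": 1.5,"wx": 0,"wy": 0,"wz": 0,"claw": 1},
    {"dx": 0,"dy": 0,"dz": 0,"wx": 0,"wy": 0,"wz": 0,"claw": 1},
    {"dx": 0,"dy": 0,"dz": 0,"wx": 0,"wy": 0,"wz": 0,"claw": 1}
  ],
  "force": 80
}}

```text
time: 15.15
tool_pos: [508.7, -209.2, 22.0]
ee_rot: [180.0, -0.1, -13.3]
contact_force: [-0.3, -0.2, -0.2]
opening: 0.333
```

{"api": "apply_moves", "payload": {
  "motion": [
    {"dx": 0,"dy": 0,"dz": 1,"wx": 0,"wy": 0,"wz": 0,"claw": 1},
    {"dx": 0,"dy": 0,"dz": 1,"wx": 0,"wy": 0,"wz": 0,"claw": 1},
    {"dx": 0,"dy": 0,"dz": 0,"wx": 0,"wy": 0,"wz": 0,"claw": 1}
  ],
  "force": 80
}}

```text
time: 15.45
tool_pos: [508.3, -209.1, 19.5]
ee_rot: [180.0, -0.0, -13.3]
contact_force: [-0.2, 0.4, -0.7]
opening: 0.334
```

{"api": "apply_moves", "payload": {
  "motion": [
    {"dx": 0,"dy": 0,"dz": 0.5,"wx": 0,"wy": 0,"wz": 0,"claw": 1},
    {"dx": 0,"dy": 0,"dz": 0,"wx": 0,"wy": 0,"wz": 0,"claw": -1},
    {"dx": 0,"dy": 0,"dz": 0,"wx": 0,"wy": 0,"wz": 0,"claw": -1},
    {"dx": 0,"dy": 0,"dz": 0,"wx": 0,"wy": 0,"wz": 0,"claw": -1},
    {"dx": 0,"dy": 0,"dz": 0,"wx": 0,"wy": 0,"wz": 0,"claw": -1},
    {"dx": 0,"dy": 0,"dz": 0,"wx": 0,"wy": 0,"wz": 0,"claw": -1},
    {"dx": 0,"dy": 0,"dz": 0,"wx": 0,"wy": 0,"wz": 0,"claw": -1},
    {"dx": 0,"dy": 0,"dz": -10,"wx": 0,"wy": 0,"wz": 0,"claw": -1},
    {"dx": 0,"dy": 0,"dz": -25,"wx": 0,"wy": 0,"wz": 0,"claw": -1},
    {"dx": 0,"dy": 0,"dz": -35,"wx": 0,"wy": 0,"wz": 0,"claw": -1},
    {"dx": 0,"dy": 0,"dz": -40,"wx": 0,"wy": 0,"wz": 0,"claw": -1},
    {"dx": 0,"dy": 0,"dz": -40,"wx": 0,"wy": 0,"wz": 0,"claw": -1},
    {"dx": -20,"dy": 30,"dz": -20,"wx": 0,"wy": 0,"wz": 0,"claw": -1},
    {"dx": -25,"dy": 35,"dz": 0,"wx": 0,"wy": 0,"wz": 0,"claw": -1},
    {"dx": -25,"dy": 35,"dz": 0,"wx": 0,"wy": 0,"wz": 0,"claw": -1},
    {"dx": -25,"dy": 35,"dz": 0,"wx": 0,"wy": 0,"wz": 0,"claw": -1},
    {"dx": -25,"dy": 35,"dz": 0,"wx": 0,"wy": 0,"wz": 0,"claw": -1},
    {"dx": -25,"dy": 35,"dz": 0,"wx": 0,"wy": 0,"wz": 0,"claw": -1},
    {"dx": 0,"dy": 0,"dz": 0,"wx": 0,"wy": 0,"wz": 0,"claw": -1}
  ],
  "force": 80
}}

```text
time: 17.35
tool_pos: [313.2, -379.9, 189.9]
ee_rot: [179.8, 0.2, -14.0]
contact_force: [-0.4, 0.1, -0.0]
opening: 1.001
```

Run:
```python
from h import *
s=sense();print(s['time'],s['tool_pos'],s['contact_force'],s['opening'])
for n in('top','side'):
    c=cam(n);I,D=grab_frame(n);W=cloud(n,D,c);cv2.imwrite(f'pics/{n}6.png',I[:,:,::-1])
    m=(I.max(2)<45)&(np.hypot(W[...,0]-568,W[...,1]-280)<75)&(W[...,2]>8)&(W[...,2]<45);P=W[m];print(n,'plug',m.sum(),np.nanmedian(P,0))
    hsv=cv2.cvtColor(I,cv2.COLOR_RGB2HSV);a=np.array([.973,-.23]);q=W[...,:2]-[508,-207.5];t=q@a;w=q@[.23,.973]
    for lo,hi in((-30,30),(45,100),(100,155)):
        m=(t>lo)&(t<hi)&(np.abs(w)<22)&(hsv[...,1]>70)&(hsv[...,2]>85);print(' stick',lo,m.sum(),np.percentile(w[m],[2,98]).round(1),'z',np.percentile(W[m][:,2],[50,85]).round(1))
```

```text
17.35 [ 313.24114056 -379.94052355  189.85190256] [-0.36350694  0.10508306 -0.04681939] 1.001383151522065
top plug 146 [565.90824418 275.2943329   29.64876767]
 stick -30 426 [-11.9  14.4] z [35.7 37.7]
 stick 45 175 [-5.4  6.4] z [26.1 28.4]
 stick 100 166 [-5.6  6.1] z [26.7 28.5]
side plug 155 [564.40321145 282.10428607  27.47383879]
 stick -30 205 [-13.9  16.4] z [34.7 37.1]
 stick 45 89 [-8.1  8.9] z [24.6 28.4]
 stick 100 87 [-21.4  10.4] z [25.1 27.5]
```

View pics/side6.png

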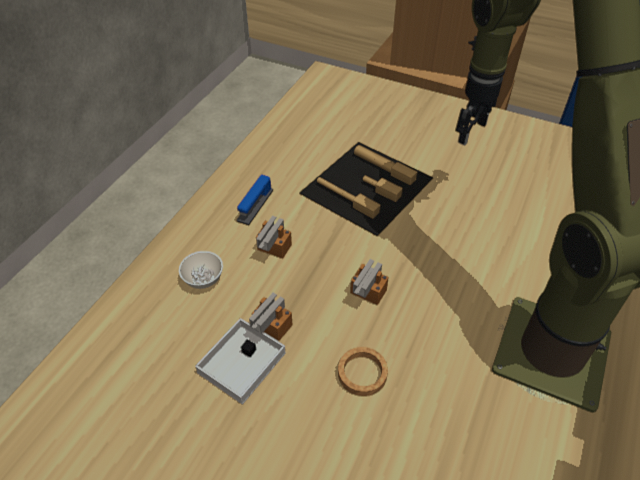

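The stick is back flat on the mat, the plug is in the tray at (248,348), and nothing else has moved.

```bash
python3 -c "
from plant import hand_in;print(hand_in())"
```

```text
the job is handed in; nothing more can be done
None
```

The job is done and handed in at about 17.5 s of the 51 s allowed; no verdict was reported. I pushed the plug through the leftmost clamp's tube with the long thin stick. It dropped into the tray, and I laid the stick back on its old spot on the mat.

**Last checks**
- **Plug:** both views show it in the tray, with its top about 28–30 mm above the shelf. The two views differ by about 7 mm along the tube, probably because each sees a different part of the plug. Either reading is inside the tray walls.
- **Stick:** it lies flat, handle top at about 35–36 mm and rod top at about 28 mm. It is released, with the gripper well clear and open.
- **Other things:** in the final picture the other two sticks, stapler, bowl and tape roll look where they were. I checked those by eye, not by measurement.
- **Forces:** the highest wrist force shown was about 20 N, partway through the push.

Two early move calls were refused as invalid input, because every row needs all seven numbers. They moved nothing.

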